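# Unclip the cover of the peg box

### The arm

A 6-joint arm with a two-finger parallel gripper is mounted at the origin on the work surface. World frame = base frame: x ahead of the robot, y to its left, z up, the work surface at z = 0. Lengths are in m, angles in rad, forces in N, time in s.
With the tool pointing down it reaches from about 0.225 to 0.875 m from the base axis. Payload 3.4 kg.
Tool frame: the origin (TCP) lies at the very end of the fingers, on their centre line; the grasp point (between the pads) lies 19 mm behind it; z points along the fingers, y is the line along which they close (so a half turn about z gives the same grasp; the last joint's range is limited). The gripper opens to 85 mm and grips with 20 to 120 N. Pads are 22 mm wide; open, the fingers measure 114 mm over their backs; the gripper's body (76 mm by 85 mm) begins 54 mm behind the grasp point. The pads swing forward as they close: fully open they stand 13 mm farther back than shut.
Start: joints at [-1.46, 0.276, 1.505, -0, 1.361, -0.121], TCP at [0.132, -0.56, 0.204] pointing down, gripper open.
Joint ranges: [-2.89, 2.89], [-0.75, 2.08], [0.22, 2.7], [-1.18, 4.32], [0.11, 2.71], [-2.7, 2.7]. Speed limits (rad/s): [2.57, 2.57, 3.14, 3.14, 3.14, 3.14].

### API

Orientations are given as [roll, pitch, yaw] about the fixed x, y, z axes, in that order (R = Rz(yaw) Ry(pitch) Rx(roll)).
In Python, from rig import bot gives the robot as it stands. The module is installed in compiled form; this text tells all that it offers.
- The arm moves only by the tool move_arm, never from a script. Its argument "steps" is a list of rows, each a list of 3 entries, a list of its own where there are three numbers: the shift along the tool's x, y, z in mm, then the turn, a rotation vector about the tool's x, y, z in rad, then the opening, from -1 (shut) to 1 (fully open), so that 0 is half open. In form: [[[x, y, z], [rx, ry, rz], hand], ...]. A call has 1 to 8 rows; each row shifts and turns the commanded pose from where the row before left it, along the tool's axes as they then stand; what a row does not reach is not made up. A row lasts 1/8 s, in which the tool goes at most 62.5 mm and 10.7 degrees, less where a joint would pass 70% of its speed; a pose out of reach is approached as far as the arm can. A call with a gripper value outside its range is refused whole. The fingers move at their own pace and stop on an object; "newtons" is the grip in N (left out, the last holds). Time passes only in rows, so rows that do not move let the fingers close. It gives the time, the measured TCP pose, the force, the opening and the grip force at its end, in the units of the state.
- bot.read_state(): the state, without advancing time (a new reading comes with each control period).
- bot.get_image(name): name is "side" or "top" or "wrist"; returns a dict with "image" (420x560x3 uint8, red, green, blue), "camera_matrix" (3x3 intrinsics, pixels), "R" (3x3) and "t" (3): a world point X has camera coordinates R X + t. Camera axes: x right, y down, z forward; pixel columns grow to the right and rows downward; lengths in m; the calibration is good to about 2 mm. A picture is of the moment at which its call begins. There is no depth.
- bot.close_job(): hands the job in; it is judged then, once.
The state is a dict: "time": time; "joint_pos": joint angles; "joint_vel": joint speeds; "joint_efforts": joint torques, N m; "ee_pos": TCP position; "eef_rot": TCP orientation; "ft_force": force on the tool from outside, world axes, zero at the start; "torque": the same for the moment, N m; "width": opening from 0.0 (shut) to 1.0 (fully open); "grasp_force": force on a finger pad.
Only numpy, scipy, OpenCV 4.12 (cv2) and the standard library are available. Lean on these libraries where they do the work, as an engineer would, in place of code of your own. Each camera call takes 0.05 s, during which the arm holds its last target. There are 200 camera calls.

### The job

Open the clear peg box whose cover has the two orange tabs: squeeze both orange tabs together to free the cover, lift it straight off without taking the box up with it, and set it down gently, right way up, on the middle of the cork mat, then let go. Leave the box standing where it is, and leave the similar box with blue tabs alone.

Things in the scene. Friction and masses are not known exactly. Their poses are not given: they have to be found in the camera images.
- orange_cover: Grey plastic cover 124 x 82 mm (x, y), plate 4 mm thick, 120 g, with upright orange tabs on its y sides. Origin: centre of the plate's underside, lying on the box rim, 60 mm above the shelf top at the start; z up. Tab tops 40 mm above the origin. Skirts at its x ends reach 14 mm below the origin; it stands level on them. With both tabs held in it lifts straight up, clear of the box after 15 mm.
- orange_tab_left (a joint): Tab at the cover's +y side, centred on x = 0: 34 mm wide along x, 6 mm thick, upright, outer face at y = +28 mm. Slides inward when pressed anywhere: 0 = out, 0.007 m = fully in; its barb, hooked under the box rim, is free from 0.005 m. Spring 3.5 N at rest, 8.5 N fully in.
- orange_tab_right (a joint): The mirror tab at the cover's -y side (outer face at y = -28 mm), same values. The tabs' outer faces are 56 mm apart at rest, 42 mm when both are fully in. Let go, the tabs spring out again.
- orange_box: Clear plastic box of clothes pegs under the orange-tabbed cover, 120 x 77 mm (x by y), 60 mm tall, 0.9 kg, standing loose on the shelf top so that it can slide a little. Origin: centre of its underside; z up.
- mat: Cork mat, 200 x 160 mm (x by y), 4 mm thick, fixed to the white shelf top. Origin: centre of its underside, at shelf-top height.
- blue_cover: Cover of the other, otherwise identical box, with blue tabs: leave alone. Same shape and origin as the orange-tabbed cover; its tabs' tops are 100 mm above the shelf top.

How it is judged:
On the way, in this order (a step that is already met when the one before it is completed fails the run):
1. both orange tabs are squeezed in while the cover is still on its box (value of joint each of orange_tab_left, orange_tab_right above 0.0045 m and z of orange_cover in the frame of orange_box below 0.072 m and horizontal distance between orange_cover and orange_box below 0.02 m), for 0.05 s.
2. the cover is lifted clear of the box, which stays standing on the shelf (z of orange_cover in the frame of orange_box above 0.08 m and height (world z) of orange_box below 0.01 m), for 0.1 s.
At the end, for the whole second after the job is handed in: The orange-tabbed cover rests right way up on the cork mat, level within 8 degrees, centre within 60 mm of the mat's along each mat axis, tabs sprung out; its box stands upright within 50 mm of its start, the blue-tabbed cover within 20 mm of its start; all is released (x of orange_cover in the frame of mat between -0.06 and 0.06 m and y of orange_cover in the frame of mat between -0.06 and 0.06 m and z of orange_cover in the frame of mat between 0.012 and 0.024 m and angle between orange_cover's own z axis and vertical below 0.15 rad and value of joint each of orange_tab_left, orange_tab_right below 0.003 m and linear speed of orange_cover below 0.02 m/s and angle between orange_box's own z axis and vertical below 0.1 rad and height (world z) of orange_box below 0.01 m and distance of orange_box from where it was at the start of the episode below 0.05 m and distance of blue_cover from where it was at the start of the episode below 0.02 m); the robot touches nothing.
It fails at once if the box is lifted off the shelf by more than 20 mm (height (world z) of orange_box above 0.02 m).
It fails at once if the box is tipped by more than 20 degrees (angle between orange_box's own z axis and vertical above 0.35 rad).
It fails at once if the blue-tabbed cover is moved by more than 20 mm (distance of blue_cover from where it was at the start of the episode above 0.02 m).
It fails at once if the cover is dropped or slammed onto the mat (faster than 0.6 m/s close above it) (height (world z) of orange_cover below 0.04 m and linear speed of orange_cover above 0.6 m/s).
It also fails if it takes over 45 s, if anything falls off the work surface, if the arm or the gripper's body presses on something with over 40 N, if the wrist force passes 120 N, or if a joint passes its speed limit or range.

## Working session

There is one attempt and no reset: what is moved stays moved. The work goes in short steps, Python scripts to look and compute and a tool call to move; the robot and the scene stay as the last step left them, time stands still between calls to the robot, and variables do not carry over. Pictures are saved under pics/ and viewed, at most 10 in all, crops included, and the job is handed in when it is done.

Besides the shell and the picture viewer there is one more tool, called as name(argument=value, ...) on one line, values as JSON. move_arm: Moves the arm, as the interface text tells. Its arguments: {"type":"object","properties":{"steps":{"type":"array"},"newtons":{"type":"number"}},"required":["steps"]}

```bash
mkdir -p pics; python3 - <<'E'
from rig import bot
import cv2,numpy as np,pickle
d={}
for n in("top","side"):
    g=bot.get_image(n);d[n]=g
    cv2.imwrite(f"pics/{n}0.png",g["image"][:,:,::-1]);print(n,g["camera_matrix"].tolist(),(-g["R"].T@g["t"]).round(3),g["R"].round(2).tolist())
pickle.dump(d,open("d0.pkl","wb"))
s=bot.read_state();print(s["ee_pos"],s["eef_rot"],s["time"],s["width"])
E
```

```text
top [[417.05057119098973, 0.0, 271.85022301706977], [0.0, 417.05057119098973, 203.9464058095592], [0.0, 0.0, 1.0]] [0.385 0.017 0.821] [[-0.01, -1.0, 0.03], [-0.98, 0.0, -0.19], [0.19, -0.03, -0.98]]
side [[542.0606426186473, 0.0, 280.5338632990028], [0.0, 542.0606426186473, 202.03362877685532], [0.0, 0.0, 1.0]] [ 0.323 -0.699  0.684] [[0.96, -0.28, -0.02], [-0.19, -0.61, -0.77], [0.21, 0.74, -0.64]]
[ 0.13205149 -0.55909648  0.2030586 ] [-3.14000325e+00 -2.08967369e-04  2.31823999e-01] 0.1 1.0044716599440133
```

View pics/top0.png

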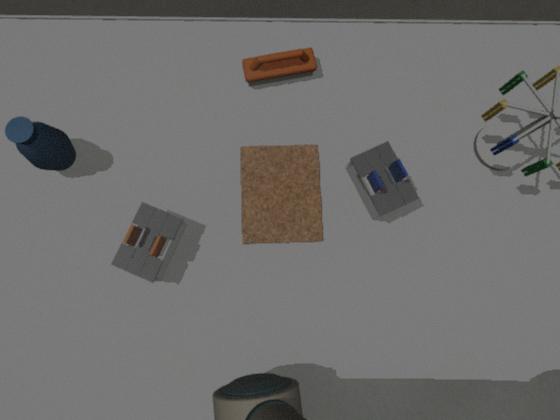

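View pics/side0.png

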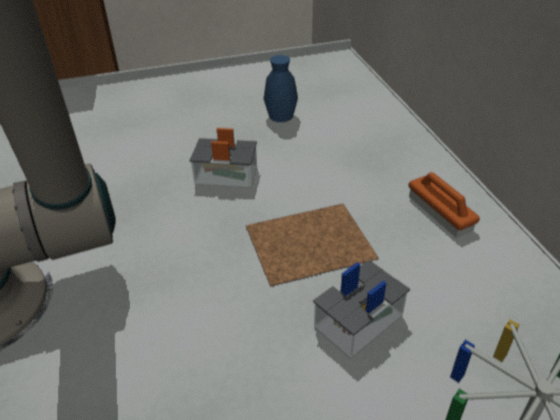

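The top view shows the orange-tabbed cover near (148,242), the mat near (282,194) and the blue-tabbed one near (385,179). In the side view the orange cover is near (224,152). Next I measure the cover and the mat.

```bash
cat > h.py <<'E'
import numpy as np,cv2
def ray(g,uv,z):
    K,R,t=g["camera_matrix"],g["R"],g["t"];c=-R.T@t
    d=(R.T@np.linalg.inv(K)@np.c_[np.atleast_2d(uv),np.ones(len(np.atleast_2d(uv)))].T).T
    return c+d*((z-c[2])/d[:,2])[:,None]
def box(m):
    cs=cv2.findContours(m.astype(np.uint8),cv2.RETR_EXTERNAL,cv2.CHAIN_APPROX_NONE)[0]
    return sorted(cs,key=cv2.contourArea)[::-1]
E
python3 - <<'E'
import pickle,numpy as np,cv2
from h import *
d=pickle.load(open("d0.pkl","rb"));g=d["top"];im=g["image"];hsv=cv2.cvtColor(im,cv2.COLOR_RGB2HSV)
for p in[(148,215),(130,262),(190,250),(150,242),(100,230),(132,236),(168,228)]:print(p,hsv[p[1],p[0]])
H,S,V=[hsv[...,i].astype(int) for i in range(3)]
mm=(H>3)&(H<20)&(S>80)
org=mm&(np.arange(560)<230)[None]
mat=mm&(np.arange(560)>230)[None]&(np.arange(560)<340)[None]&(np.arange(420)>130)[:,None]&(np.arange(420)<260)[:,None]
def fit(c,z,n):
    w=ray(g,c[:,0,:],z)[:,:2]; r=cv2.minAreaRect((w*1000).astype(np.float32));print(n,r)
fit(box(mat)[0],.004,"mat")
for c in box(org)[:3]:
    if cv2.contourArea(c)>20: fit(c,.1,"tab@.1"); print(cv2.boundingRect(c))
sub=np.zeros(V.shape,bool);sub[190:300,100:215]=1
for th in(85,95,105,115):
    m=((V<th)|org)&sub; fit(box(m)[0],.064,f"cover{th}")
cv2.imwrite("pics/c0.png",cv2.resize(im[190:300,90:230,::-1],None,fx=5,fy=5,interpolation=cv2.INTER_CUBIC))
E
```

```text
(148, 215) [ 0  3 81]
(130, 262) [30  6 85]
(190, 250) [42 14 94]
(150, 242) [60  3 82]
(100, 230) [  0   0 121]
(132, 236) [ 1 97 55]
(168, 228) [30  6 80]
mat ((563.7606811523438, -25.562767028808594), (196.97386169433594, 156.83038330078125), 1.6288392543792725)
tab@.1 ((468.5680236816406, 235.84422302246094), (19.585309982299805, 32.320587158203125), 66.46134948730469)
(123, 225, 19, 21)
tab@.1 ((450.18231201171875, 192.7948760986328), (16.91632080078125, 35.947872161865234), 67.35655212402344)
(149, 235, 17, 22)
cover85 ((459.55413818359375, 213.25497436523438), (92.97832489013672, 122.52886199951172), 66.67156982421875)
cover95 ((454.1629333496094, 196.0380859375), (130.48023986816406, 127.83092498779297), 66.67443084716797)
cover105 ((454.36822509765625, 196.17881774902344), (131.2777557373047, 129.32337951660156), 66.48468780517578)
cover115 ((454.2934265136719, 195.90481567382812), (133.51742553710938, 131.60610961914062), 66.51215362548828)
```

View pics/c0.png

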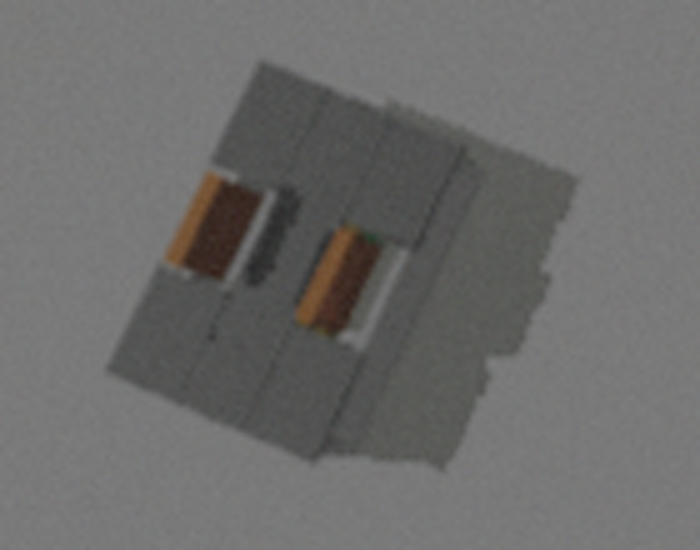

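The crop shows the plate corners at about (260,62), (108,372), (315,462) and (465,148), with the bright tab tops as strips. I'll cast rays through those.

```bash
python3 - <<'E'
import pickle,numpy as np,cv2
from h import *
d=pickle.load(open("d0.pkl","rb"));g=d["top"]
px=lambda a:np.array(a)/5+[90,190]-.4
c=ray(g,px([(260,62),(108,372),(315,462),(465,148)]),.064)[:,:2]*1000
print(c.round(),c.mean(0),cv2.minAreaRect(c.astype(np.float32)))
for n,a in(("L",[(210,172),(166,264),(185,268),(226,180)]),("R",[(340,226),(296,320),(313,324),(357,232)])):
    w=ray(g,px(a),.1)[:,:2]*1000;print(n,w.round(),w.mean(0))
# orange in side
s=d["side"];h=cv2.cvtColor(s["image"],cv2.COLOR_RGB2HSV);m=(h[...,0]<16)&(h[...,1]>120)
m[:,300:]=0;m[:120]=0;m[:,:180]=0
for q in box(m)[:2]:
    r=q[:,0,:];print(cv2.boundingRect(q),cv2.contourArea(q),cv2.minAreaRect(q))
    x,y,w,hh=cv2.boundingRect(q);print(ray(s,[(x+w/2,y)],.1)*1000)
E
```

```text
[[534. 233.]
 [421. 281.]
 [389. 206.]
 [502. 157.]] [461.37883827 219.47273286] ((461.26959228515625, 219.20701599121094), (82.24250793457031, 122.47295379638672), 66.93767547607422)
L [[488. 238.]
 [456. 251.]
 [455. 245.]
 [485. 232.]] [470.87231434 241.51801874]
R [[469. 193.]
 [437. 206.]
 [435. 200.]
 [467. 187.]] [451.97564107 196.39754262]
(211, 128, 23, 32) 482.5 ((222.0, 143.5), (31.0, 22.0), 90.0)
[[466.66069717 245.88790592 100.        ]]
(265, 240, 2, 2) 0.5 ((265.7500305175781, 240.25003051757812), (1.4142134189605713, 0.7071067094802856), 45.0)
[[464.50976203 -99.76792682 100.        ]]
```

The measurements agree: centre (461,219), cover x axis at −23°, tabs 49 mm apart centre to centre, plate 122×82 mm. The mat centre is (564,−26). Next I move over the box.

move_arm(steps=[[[31, -42.5, 0], [0, 0, 0], 1], [[31, -42.5, 0], [0, 0, 0], 1], [[31, -42.5, 0], [0, 0, 0], 1], [[31, -42.5, 0], [0, 0, 0], 1], [[31, -42.5, 0], [0, 0, 0], 1], [[31, -42.5, 0], [0, 0, 0], 1], [[31, -42.5, 0], [0, 0, 0], 1], [[31, -42.5, 0], [0, 0, 0], 1]], newtons=35)

```text
time: 1.1
ee_pos: [0.2955, -0.1701, 0.2037]
eef_rot: [3.141, -0.0, 0.231]
ft_force: [1.2, 0.4, -0.8]
width: 1.004
grasp_force: 0.0
```

move_arm(steps=[[[31, -42.5, 0], [0, 0, 0], 1], [[31, -42.5, 0], [0, 0, 0], 1], [[31, -42.5, 0], [0, 0, 0], 1], [[31, -42.5, 0], [0, 0, 0], 1], [[31, -42.5, 0], [0, 0, 0], 1], [[31, -42.5, 0], [0, 0, 0], 1], [[31, -42.5, 0], [0, 0, 0], 1], [[31, -42.5, 0], [0, 0, 0], 1]])

```text
time: 2.1
ee_pos: [0.4588, 0.2178, 0.2034]
eef_rot: [3.141, 0.0, 0.232]
ft_force: [1.0, -0.4, -0.7]
width: 1.0
grasp_force: 0.0
```

move_arm(steps=[[[0, 0, 0], [0, 0, 0.16], 1], [[0, 0, 0], [0, 0, 0.16], 1], [[0, 0, 0], [0, 0, 0.16], 1], [[0, 0, 0], [0, 0, 0.155], 1], [[0, 0, 0], [0, 0, 0], 1], [[0, 0, 0], [0, 0, 0], 1]])

```text
time: 2.85
ee_pos: [0.4584, 0.216, 0.2035]
eef_rot: [3.141, 0.0, -0.401]
ft_force: [0.5, -0.4, -0.8]
width: 0.997
grasp_force: 0.0
```

```bash
cat > w.py <<'E'
from rig import bot
import sys,cv2,numpy as np
from h import *
g=bot.get_image("wrist");im=g["image"];h=cv2.cvtColor(im,cv2.COLOR_RGB2HSV)
cv2.imwrite(sys.argv[1],im[:,:,::-1])
m=(h[...,0]<16)&(h[...,1]>120)
for q in box(m)[:3]:
    if cv2.contourArea(q)<80: continue
    r=cv2.minAreaRect(q);print("px",r);w=ray(g,q[:,0,:],float(sys.argv[2]))[:,:2]*1000
    print(cv2.minAreaRect(w.astype(np.float32)))
s=bot.read_state();print(s["ee_pos"],s["eef_rot"],s["width"],s["time"])
print("cam",-g["R"].T@g["t"],"TCP px",(lambda c:(g["camera_matrix"]@c/c[2])[:2])(g["R"]@s["ee_pos"]+g["t"]))
E
python3 w.py pics/w1.png .1
```

```text
px ((247.0, 192.5), (49.0, 10.0), 90.0)
((475.34619140625, 241.25160217285156), (8.323596954345703, 42.320762634277344), 64.8637466430664)
px ((304.5, 193.0), (50.0, 9.0), 90.0)
((456.4489440917969, 197.7525634765625), (7.487622261047363, 43.045501708984375), 68.48600769042969)
px ((465.6143493652344, 81.12745666503906), (16.414363861083984, 82.75933074951172), 65.63754272460938)
((490.5518493652344, 54.714805603027344), (12.40262222290039, 57.38661193847656), 1.8337492942810059)
[0.45849679 0.21605105 0.20361912] [ 3.14132138e+00  2.23596216e-04 -4.01576142e-01] 0.9970249205611369 2.9
cam [0.53632665 0.18345241 0.37414752] TCP px [283.29267126 255.42233585]
```

View pics/w1.png

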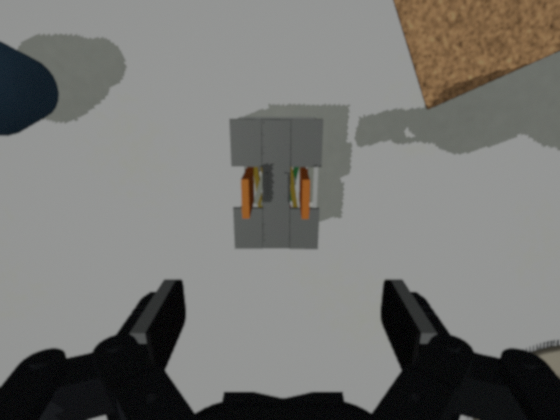

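The wrist view shows both tabs, at (247,192) and (304,193), square to the fingers. The offset is about 1 mm along tool x and −4.5 mm along tool y, so I descend with that correction.

move_arm(steps=[[[1, -4.5, 20], [0, 0, 0], 1], [[0, 0, 30], [0, 0, 0], 1], [[0, 0, 30], [0, 0, 0], 1], [[0, 0, 25], [0, 0, 0], 1], [[0, 0, 15], [0, 0, 0], 1], [[0, 0, 10], [0, 0, 0], 1], [[0, 0, 0], [0, 0, 0], 1], [[0, 0, 0], [0, 0, 0], 1]])

```text
time: 3.9
ee_pos: [0.462, 0.2201, 0.0745]
eef_rot: [-3.141, -0.001, -0.403]
ft_force: [-0.0, 0.5, -0.2]
width: 1.002
grasp_force: 0.0
```

```bash
python3 w.py pics/w2.png .1; python3 -c "
from rig import bot;import cv2
g=bot.get_image('side');im=cv2.resize(g['image'][80:220,130:320,::-1],None,fx=4,fy=4);w=cv2.imread('pics/w2.png')
cv2.imwrite('pics/s2.png',im)"
```

```text
px ((232.5, 264.5), (93.0, 23.0), 90.0)
((477.5398254394531, 239.54315185546875), (10.790070533752441, 49.49354553222656), 63.63212966918945)
px ((328.0, 264.5), (95.0, 22.0), 90.0)
((459.8837890625, 198.1175994873047), (10.306313514709473, 50.315650939941406), 69.97763061523438)
px ((532.002685546875, 97.77882385253906), (19.58774185180664, 43.019805908203125), 66.25050354003906)
((498.8145446777344, 96.70143127441406), (8.14456844329834, 15.013755798339844), 2.0738871097564697)
[0.4620446  0.22007916 0.07459541] [-3.14047609e+00 -1.47357099e-03 -4.03055773e-01] 0.997994492144459 3.95
cam [0.53948857 0.1872257  0.2452395 ] TCP px [283.32956325 255.47423798]
```

View pics/w2.png

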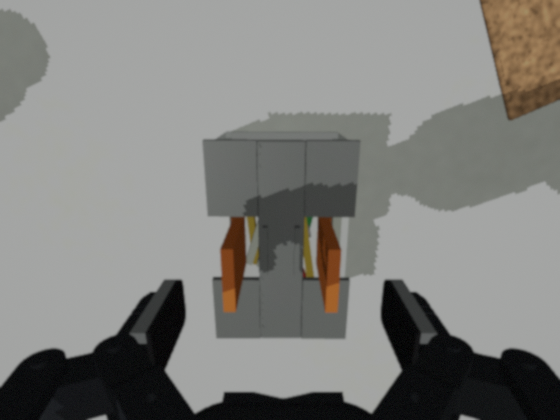

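View pics/s2.png

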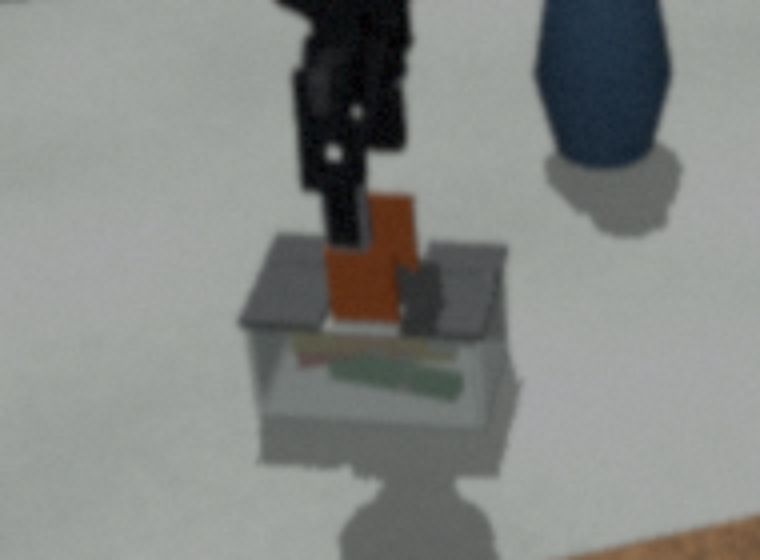

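The fingers stand outside both tabs with room to spare. The side view hints at a few mm of offset along tool x, so I check it with the plate corners (204,140), (360,140), (348,338), (213,338) and the tab ends at row 311.

```bash
python3 - <<'E'
from rig import bot
from h import *
g=bot.get_image("wrist");p=bot.read_state()["ee_pos"]*1000
a=-.403;X=np.array([np.cos(a),np.sin(a)]);Y=np.array([np.sin(a),-np.cos(a)])
for z,c in((.064,[(204,140),(360,140),(348,338),(213,338)]),(.1,[(222,311),(237,309),(326,311),(340,309)])):
    w=ray(g,c,z)[:,:2]*1000-p[:2];t=np.c_[w@X,w@Y];print(t.round(1),t.mean(0))
E
```

```text
[[ 61.1 -41.4]
 [ 61.1  39.6]
 [-63.1  41.1]
 [-63.3 -44.7]] [-1.04890988 -1.35542002]
[[-17.8 -30.4]
 [-16.7 -22.9]
 [-17.7  21. ]
 [-16.6  27.9]] [-17.20349069  -1.12105129]
```

It is centred to about 1 mm. I squeeze the tabs now.

move_arm(steps=[[[-0.5, -1, 0], [0, 0, 0], 0.5], [[0, 0, 0], [0, 0, 0], 0.4], [[0, 0, 0], [0, 0, 0], 0.2], [[0, 0, 0], [0, 0, 0], 0.0], [[0, 0, 0], [0, 0, 0], -0.3], [[0, 0, 0], [0, 0, 0], -0.3], [[0, 0, 0], [0, 0, 0], -0.3], [[0, 0, 0], [0, 0, 0], -0.3]])

```text
time: 5.05
ee_pos: [0.4612, 0.2209, 0.0738]
eef_rot: [3.142, -0.0, -0.403]
ft_force: [0.7, -0.3, 0.3]
width: 0.352
grasp_force: 0.0
```

```bash
python3 -c "
from rig import bot;import cv2,numpy as np
a=bot.get_image('wrist')['image'][120:400,100:460,::-1]
b=cv2.resize(bot.get_image('side')['image'][90:205,170:280,::-1],None,fx=4,fy=4)[:,:430]
a=cv2.copyMakeBorder(a,0,b.shape[0]-280,0,0,0)
cv2.imwrite('pics/s3.png',np.hstack([a,b]));print(bot.read_state())"
```

```text
{'time': 5.15, 'joint_pos': array([ 3.10639450e-01,  2.92144869e-01,  1.83621764e+00, -1.37467527e-04,
        1.01327667e+00,  2.28475443e+00]), 'joint_vel': array([ 0.00150221,  0.00014973, -0.00078539,  0.00106809,  0.00041017,
        0.00158856]), 'joint_efforts': array([ 1.64537752e-03, -3.80807376e+01, -2.00531781e+01,  9.76146907e-05,
        4.22684097e-04, -1.97647364e-05]), 'ee_pos': array([0.46125214, 0.22091757, 0.07375291]), 'eef_rot': array([ 3.14147402e+00, -4.12177053e-05, -4.03245918e-01]), 'ft_force': array([ 0.41672253, -0.03697269,  0.12670607]), 'torque': array([-0.00035389, -0.05094117,  0.01596595]), 'grasp_force': 0.0, 'width': 0.3492546304582561}
```

View pics/s3.png

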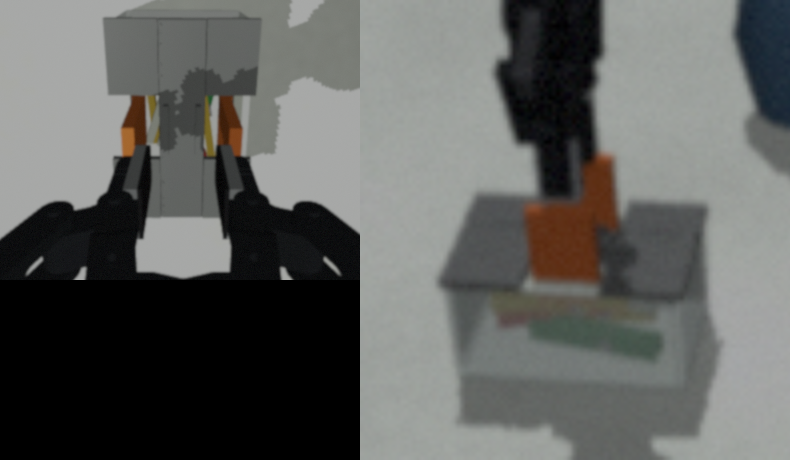

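The tabs have not moved, and the fingers seem to have closed above them. I work out the actual fingertip height from the side view.

```bash
python3 - <<'E'
from rig import bot
from h import *
g=bot.get_image("side");p=bot.read_state()["ee_pos"]
a=-.403;X=np.array([np.cos(a),np.sin(a),0]);Y=np.array([np.sin(a),-np.cos(a),0])
def proj(P): c=g["R"]@P+g["t"];return (g["camera_matrix"]@c/c[2])[:2].round(1)
c=-g["R"].T@g["t"]
def hit(uv,off):
    d=ray(g,[uv],0)[0]-c;q=p+off*Y;s=((q-c)@Y)/(d@Y);r=c+s*d-p;return (r@X).round(4),(r[2]+p[2]).round(4)
print("now finger tip (x_tool,z):",hit((220,139),.015),hit((220,139),.03)," open:",hit((216.8,141.5),.0425),hit((216.8,141.5),.057))
print("near tab top:",hit((209.5+3,141),.028),hit((228-8,141),.028)," bottom",hit((211.5,160),.028))
for z in(.07,.08,.09,.1,.11):print(z,proj(np.array([*p[:2],z])+.03*Y))
E
```

```text
now finger tip (x_tool,z): (np.float64(-0.0018), np.float64(0.0995)) (np.float64(0.0022), np.float64(0.1094))  open: (np.float64(-0.0013), np.float64(0.1115)) (np.float64(0.0026), np.float64(0.1212))
near tab top: (np.float64(-0.0138), np.float64(0.1025)) (np.float64(0.0012), np.float64(0.1034))  bottom (np.float64(-0.0204), np.float64(0.0567))
0.07 [220.7 155.6]
0.08 [220.2 151.5]
0.09 [219.8 147.3]
0.1 [219.3 143. ]
0.11 [218.9 138.7]
```

The fingertips are really about 28 mm above the reported TCP. The wrist view agrees: 30 mm spans 67 px, which puts the tips about 28 mm closer to the camera. I open again, go about 26 mm lower, and check from the side.

move_arm(steps=[[[0, 0, 0], [0, 0, 0], 1], [[0, 0, 0], [0, 0, 0], 1], [[0, 0, 0], [0, 0, 0], 1], [[0, 0, 0], [0, 0, 0], 1], [[0, 0, 8], [0, 0, 0], 1], [[0, 0, 8], [0, 0, 0], 1], [[0, 0, 8], [0, 0, 0], 1], [[0, 0, 0], [0, 0, 0], 1]])

```text
time: 6.2
ee_pos: [0.4604, 0.2207, 0.0487]
eef_rot: [3.14, 0.002, -0.403]
ft_force: [-0.2, -0.7, 0.1]
width: 1.003
grasp_force: 0.0
```

```bash
python3 -c "
from rig import bot;import cv2,numpy as np
a=bot.get_image('wrist')['image'][120:400,100:460,::-1]
b=cv2.resize(bot.get_image('side')['image'][90:205,170:280,::-1],None,fx=4,fy=4)[:,:430]
a=cv2.copyMakeBorder(a,0,b.shape[0]-280,0,0,0)
cv2.imwrite('pics/s4.png',np.hstack([a,b]))"
```

```text
(no output)
```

View pics/s4.png

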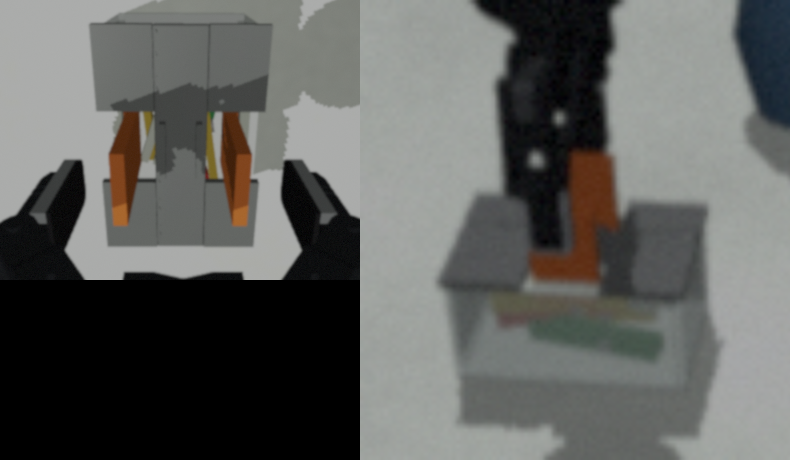

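The tips are now beside the tabs, at z of about 0.088. I close.

move_arm(steps=[[[0, 0, 2], [0, 0, 0], 0.4], [[0, 0, 0], [0, 0, 0], 0.3], [[0, 0, 0], [0, 0, 0], 0.1], [[0, 0, 0], [0, 0, 0], -0.2], [[0, 0, 0], [0, 0, 0], -0.5], [[0, 0, 0], [0, 0, 0], -0.5], [[0, 0, 0], [0, 0, 0], -0.5], [[0, 0, 0], [0, 0, 0], -0.5]])

```text
time: 7.3
ee_pos: [0.4617, 0.221, 0.0495]
eef_rot: [-3.141, -0.001, -0.403]
ft_force: [-2.1, -1.1, 10.8]
width: 0.468
grasp_force: 35.5
```

Both tabs are in, with the fingers stopped at about 40 mm and 35 N. I lift slowly.

move_arm(steps=[[[0, 0, -4], [0, 0, 0], -0.5], [[0, 0, -4], [0, 0, 0], -0.5], [[0, 0, -5], [0, 0, 0], -0.5], [[0, 0, -6], [0, 0, 0], -0.5], [[0, 0, -8], [0, 0, 0], -0.5], [[0, 0, -10], [0, 0, 0], -0.5], [[0, 0, -10], [0, 0, 0], -0.5], [[0, 0, 0], [0, 0, 0], -0.5]])

```text
time: 8.3
ee_pos: [0.4621, 0.2213, 0.0959]
eef_rot: [-3.14, -0.002, -0.403]
ft_force: [-0.4, 0.2, -1.4]
width: 0.466
grasp_force: 36.2
```

```bash
python3 -c "
from rig import bot;import cv2,numpy as np
a=bot.get_image('wrist')['image'][120:400,100:460,::-1]
b=cv2.resize(bot.get_image('side')['image'][90:205,170:280,::-1],None,fx=4,fy=4)[:,:430]
a=cv2.copyMakeBorder(a,0,b.shape[0]-280,0,0,0)
cv2.imwrite('pics/s5.png',np.hstack([a,b]))"
```

```text
(no output)
```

View pics/s5.png

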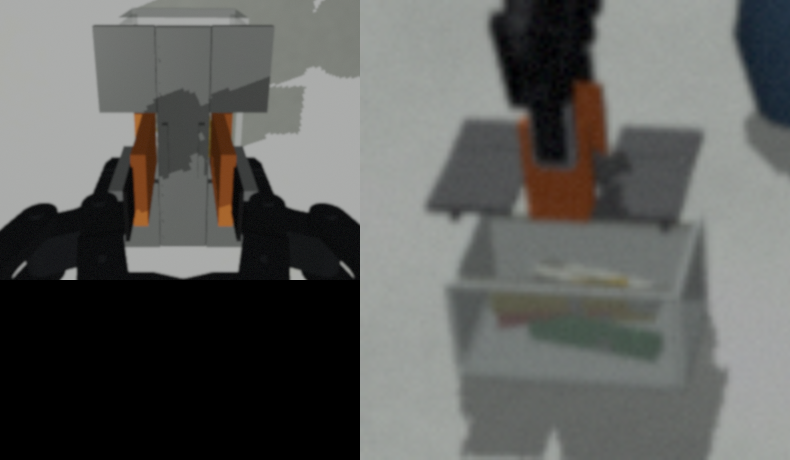

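The cover hangs level, clear of the box, and the box stays put. I raise it and carry it to the mat.

move_arm(steps=[[[0, 0, -15], [0, 0, 0], -0.5], [[0, 0, -20], [0, 0, 0], -0.5], [[0, 0, -15], [0, 0, 0], -0.5], [[15, 15, 0], [0, 0, 0], -0.5], [[24, 23, 0], [0, 0, 0], -0.5], [[24, 23, 0], [0, 0, 0], -0.5], [[24, 23, 0], [0, 0, 0], -0.5], [[24, 23, 0], [0, 0, 0], -0.5]])

```text
time: 9.4
ee_pos: [0.5218, 0.078, 0.1453]
eef_rot: [-3.141, -0.0, -0.403]
ft_force: [0.7, -0.5, -1.5]
width: 0.466
grasp_force: 36.1
```

move_arm(steps=[[[24, 23, 0], [0, 0, 0], -0.5], [[24, 23, 0], [0, 0, 0], -0.5], [[20, 20, 0], [0, 0, 0], -0.5], [[11.5, 13.5, 0], [0, 0, 0], -0.5], [[0, 0, 30], [0, 0, 0], -0.5], [[0, 0, 30], [0, 0, 0], -0.5], [[0, 0, 20], [0, 0, 0], -0.5], [[0, 0, 0], [0, 0, 0], -0.5]])

```text
time: 10.4
ee_pos: [0.5616, -0.0248, 0.0635]
eef_rot: [3.141, 0.004, -0.403]
ft_force: [0.2, 0.2, -1.2]
width: 0.466
grasp_force: 36.2
```

move_arm(steps=[[[0, 0, 15], [0, 0, 0], -0.5], [[0, 0, 15], [0, 0, 0], -0.5], [[0, 0, 10], [0, 0, 0], -0.5], [[0, 0, 6], [0, 0, 0], -0.5], [[0, 0, 4], [0, 0, 0], -0.5], [[0, 0, 3], [0, 0, 0], -0.5], [[0, 0, 0], [0, 0, 0], -0.5]])

```text
time: 11.28
ee_pos: [0.5633, -0.0254, 0.0118]
eef_rot: [3.142, -0.0, -0.403]
ft_force: [-0.3, 0.4, -1.6]
width: 0.47
grasp_force: 36.1
```

move_arm(steps=[[[0, 0, 2], [0, 0, 0], -0.5], [[0, 0, 1], [0, 0, 0], -0.5], [[0, 0, 1], [0, 0, 0], -0.5], [[0, 0, 0], [0, 0, 0], -0.5]])

```text
time: 11.78
ee_pos: [0.5633, -0.0254, 0.0078]
eef_rot: [3.142, -0.0, -0.403]
ft_force: [-0.5, 0.6, -1.7]
width: 0.467
grasp_force: 36.2
```

move_arm(steps=[[[0, 0, 1], [0, 0, 0], -0.5], [[0, 0, 1], [0, 0, 0], -0.5], [[0, 0, 0], [0, 0, 0], -0.5]])

```text
time: 12.15
ee_pos: [0.5634, -0.0254, 0.0076]
eef_rot: [-3.142, -0.001, -0.403]
ft_force: [-3.1, 1.4, 10.4]
width: 0.467
grasp_force: 39.3
```

Contact at 10 N, so the skirts are on the mat. I release gently, opening evenly, and then go up.

move_arm(steps=[[[0, 0, -1], [0, 0, 0], 0.0], [[0, 0, 0], [0, 0, 0], 0.2], [[0, 0, 0], [0, 0, 0], 0.5], [[0, 0, 0], [0, 0, 0], 1], [[0, 0, 0], [0, 0, 0], 1], [[0, 0, 0], [0, 0, 0], 1], [[0, 0, 0], [0, 0, 0], 1]])

```text
time: 13.02
ee_pos: [0.5633, -0.0254, 0.0068]
eef_rot: [3.142, -0.0, -0.403]
ft_force: [1.2, 0.0, 0.2]
width: 0.999
grasp_force: 0.0
```

move_arm(steps=[[[0, 0, -10], [0, 0, 0], 1], [[0, 0, -20], [0, 0, 0], 1], [[0, 0, -30], [0, 0, 0], 1], [[0, 0, -30], [0, 0, 0], 1], [[0, 0, -40], [0, 0, 0], 1], [[0, 0, -40], [0, 0, 0], 1], [[0, 0, 0], [0, 0, 0], 1], [[0, 0, 0], [0, 0, 0], 1]])

```text
time: 14.02
ee_pos: [0.5628, -0.0252, 0.1767]
eef_rot: [3.141, 0.0, -0.403]
ft_force: [-0.7, 0.2, 0.4]
width: 0.997
grasp_force: 0.0
```

```bash
python3 -c "
from rig import bot;import cv2,numpy as np
a=cv2.resize(bot.get_image('wrist')['image'][:,:,::-1],(400,300))
b=cv2.resize(bot.get_image('side')['image'][:,:,::-1],(400,300))
cv2.imwrite('pics/s6.png',np.hstack([a,b]))"
```

```text
(no output)
```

View pics/s6.png

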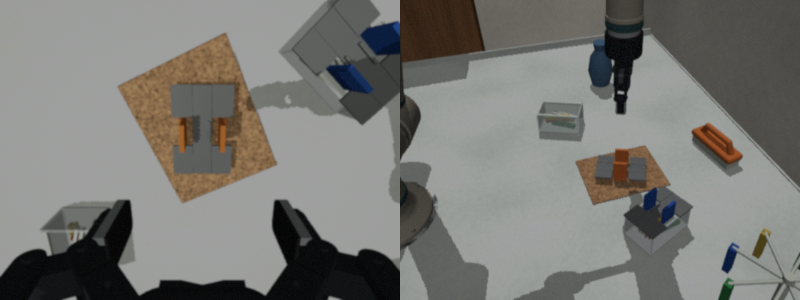

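The cover lies level on the middle of the mat at about (203,128) in the wrist view, with its tabs out. The box and the blue cover are where they were, and the gripper is clear.

```bash
python3 -c "
from rig import bot;print(bot.close_job())"
```

```text
the job is handed in; nothing more can be done
None
```

The orange-tabbed cover is off its box and resting level on the middle of the cork mat with its tabs sprung out; the box and the blue-tabbed cover look unmoved in the last pictures, and the job is handed in, though no verdict was returned.

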